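# Set the grinder's speed trimmer with the plastic tuning tool

## Task

Take the yellow plastic tuning tool out of the wooden stand, put its blade into the slot of the blue trimmer screw on the grey speed controller and turn the screw until its black pointer points at the green dot. Then stand the tool upright again in the hole it came from and let go, clear of everything. Turn the screw only with the tool, never with the gripper itself, and do not disturb the red screwdriver or the other things on the bench.

Things in the scene. Friction and masses are not known exactly. Their poses are not given: they have to be found in the camera images.
- tuner: Yellow plastic tuning tool, 105 mm long, about 35 g, standing blade down in one of the stand's holes. Origin: middle of the blade's lower edge; z runs up the tool. Blade 12 mm wide along its x, 2.4 mm thick along its y, z = 0 to 8 mm; round shaft, diameter 10, up to z = 36; round collar, diameter 30, z = 36 to 40, which rests on the stand's top; square handle from z = 40 to 105.
- tuner_handle (a point): Middle of the tuning tool's square handle, 72 mm above the blade's edge: the place to grip. The handle is 18 x 18 mm, 65 mm long, its sides parallel to the tool's x and y; a black stripe on its top runs along the blade's width. The tool's heading in the hole varies.
- screwdriver: Red-handled screwdriver standing in the other hole of the stand, 90 mm from the tuning tool: round handle of 24 mm diameter, top 107 mm above the bench, with the same 30 mm collar. Origin: its lower end. Not to be disturbed.
- stand: Fixed wooden stand, 60 (its x) x 150 (its y) x 45 mm high. Origin: centre of its underside, on the bench. Two upright through holes, diameter 20 mm, mouths chamfered 3 mm, at y = +45 and -45 mm: one holds the tuning tool, the other the screwdriver. A seated tool's lower end is 9 mm above the bench. Stand and controller may change sides.
- controller: Fixed grey motor speed controller box, 130 x 130 x 50 mm, with 14 mm cooling fins on its rear (+x) face and a round white dial of 108 mm diameter on top. Origin: centre of its underside, on the bench; the trimmer's upright axis passes through it. Four flat screw heads at the corners, nothing on top higher than the trimmer.
- trimmer (a joint): Angle of the trimmer screw about its upright axis, rad, growing counter-clockwise seen from above; at 0 the pointer lies along the controller's +x. Turns freely between -1.9 and 1.9 against about 0.04 N m of friction and stays where it is left. Starts between -0.35 and 0.35.
- slot (a point): Middle of the mouth of the slot in the blue trimmer screw, on its axis, 65 mm above the bench; x along the slot towards the pointer, z up. Round head 34 mm across; slot 18 mm long, 5 mm wide, 8 mm deep, ends closed, long edges bevelled by 3 mm (11 mm wide at the mouth). The blade has about 13 degrees of play either way before it turns the screw.
- pointer_tip (a point): Tip of the black pointer fixed to the trimmer screw, 42 mm from its axis, moving just above the dial. The pointer is 4 mm wide and parallel to the slot.
- green_dot: Flat green dot of 14 mm diameter on the dial, its centre 42 mm from the trimmer's axis: the speed to be set. It lies about 54 degrees to one side of the controller's +x, the red dot as far to the other side; which is which varies.
- red_dot: Flat red dot of 14 mm diameter on the dial, 42 mm from the trimmer's axis. Not the setting wanted.
- tape: Blue ring of tape lying flat, 52 mm across, 18 mm high. Bystander.
- spanner: Flat steel spanner about 160 mm long lying on the bench. Bystander.
- jar: Clear jar with orange cap, 64 mm across, 80 mm high. Bystander.
- tin: Tin with green label, 70 mm across, 70 mm high. Bystander.
- offcut: Light wooden offcut, 120 x 45 x 30 mm. Bystander.
- parts_bin: Small open red bin, 120 x 90 x 50 mm. Bystander.
Mind the look-alikes: they are no part of the job. There is more than one size of the tuner; the one meant has the size given above. Of the things that look like the controller, the smaller one is meant.

How it is judged:
On the way, in this order (a step that is already met when the one before it is completed fails the run):
1. the tuning tool's blade is in the trimmer's slot (horizontal distance between tuner and slot below 0.007 m and z of tuner in the frame of slot below -0.0035 m), for 0.1 s.
2. with the blade still in the slot, the pointer points at the green dot (tip within 7 mm of its centre) (all of step 1 and horizontal distance between pointer_tip and green_dot below 0.007 m), for 0.2 s.
At the end, for the whole second after the job is handed in: The pointer's tip is within 7 mm (horizontally) of the green dot's centre; the tuning tool stands upright (within 0.12 rad) in the hole it came from, within 10 mm of where it started, released and at rest (horizontal distance between pointer_tip and green_dot below 0.007 m and distance of tuner from where it was at the start of the episode below 0.01 m and angle between tuner's own z axis and vertical below 0.12 rad and linear speed of tuner below 0.02 m/s and contact force between tuner and the fingers below 0.05 N); the robot touches nothing.
It fails at once if the trimmer is pushed or turned with the fingers or the arm instead of the tool (contact force between any of the fingers, the arm and trimmer above 0.5 N).
It fails at once if the screwdriver or another loose thing on the bench is moved by more than 30 mm (distance of any of screwdriver, tape, spanner, jar, tin, offcut, parts_bin from where it was at the start of the episode above 0.03 m).
It also fails if it takes over 54 s, if anything falls off the work surface, if the arm or the gripper's body presses on something with over 40 N, if the wrist force passes 120 N, or if a joint passes its speed limit or range.

## Robot

A 6-joint arm with a two-finger parallel gripper is mounted at the origin on the work surface. World frame = base frame: x ahead of the robot, y to its left, z up, the work surface at z = 0. Lengths are in m, angles in rad, forces in N, time in s.
With the tool pointing down it reaches from about 0.325 to 0.9 m from the base axis. Payload 3.5 kg.
Tool frame: the origin (TCP) lies on the centre line of the jaws, within the pads' length; the fingertips stand 11 mm ahead of it and the grasp point (between the pads) lies 8 mm behind it (robot.tip_reach is the distance from the TCP to the fingertips, in m); z points along the fingers, x is the direction in which the jaws open and shut, and the axes are right-handed (so a half turn about z gives the same grasp; the last joint's range is limited). The gripper opens to 85 mm and grips with 20 to 120 N. Pads are 22 mm wide; open, the fingers measure 114 mm over their backs; the gripper's body (76 mm by 85 mm) begins 54 mm behind the grasp point. The pads swing forward as they close: fully open they stand 13 mm farther back than shut.
Start: joints at [-1.274, 0.276, -0.026, 1.268, 0, 1.467], TCP at [0.243, -0.576, 0.242] pointing down, gripper open.
Joint ranges: [-3.12, 3.12], [-0.85, 1.88], [-1.08, 1.24], [-1.95, 2.15], [-1.57, 1.53], [-3.14, 3.14]. Speed limits (rad/s): [2.57, 2.57, 3.14, 3.14, 3.14, 3.14].

## Interface

Orientations are given as [roll, pitch, yaw] about the fixed x, y, z axes, in that order (R = Rz(yaw) Ry(pitch) Rx(roll)).
In Python, from workcell import sensors, cams, robot gives the robot as it stands.
- The arm moves only by the tool arm_command, never from a script. Its argument "rows" is a list of rows, each a list of 5 numbers: the shift along the tool's x, y, z in mm, then the turn about the tool's z in rad, then the closure in counts, from 0 (fully open) to 255 (shut). In form: [[x, y, z, turn, fingers], ...]. A call has 1 to 20 rows; each row shifts and turns the commanded pose from where the row before left it, along the tool's axes as they then stand; what a row does not reach is not made up. A row lasts 1/8 s, in which the tool goes at most 62.5 mm and 10.7 degrees, less where a joint would pass 70% of its speed; a pose out of reach is approached as far as the arm can. A call is refused whole if a number of a shift passes 62.5 or a number of a turn 0.188, either way. A call with a gripper value outside its range is refused whole. The fingers move at their own pace and stop on an object; "grip_force" is the grip in N (left out, the last holds). Time passes only in rows, so rows that do not move let the fingers close. It gives the time, the measured TCP pose, the force and the opening at its end, in the units of the state.
- sensors.state(): the state, without advancing time (a new reading comes with each control period).
- cams.grab_frame(name): name is "side" or "top" or "wrist"; returns the picture (480x640x3 uint8, red, green, blue); there is no depth.
- cams.calibration(name): a dict with "fx", "fy", "cx", "cy" (pixels), "cam_to_world" (4x4, takes a point from camera to world coordinates). Camera axes: x right, y down, z forward; pixel columns grow to the right and rows downward; lengths in m; the calibration is good to about 2 mm. A picture is of the moment at which its call begins: read the wrist's pose just before it. calibration takes no time and is no camera call; for the wrist camera it gives the pose at the moment of the call.
- robot.close_job(): hands the job in, once; it reports no verdict.
The state is a dict: "t": time; "qpos": joint angles; "qvel": joint speeds; "joint_efforts": joint torques, N m; "ee_pos": TCP position; "orientation": TCP orientation; "contact_force": force on the tool from outside, world axes, zero at the start; "ft_torque": the same for the moment, N m; "gripper_width": finger opening in m.
Only numpy, scipy, OpenCV 4.12 (cv2) and the standard library are available. Lean on these libraries where they do the work, as an engineer would, in place of code of your own. Each camera call takes 0.05 s, during which the arm holds its last target.

## Working session

There is one attempt and no reset: what is moved stays moved. The work goes in short steps, Python scripts to look and compute and a tool call to move; the robot and the scene stay as the last step left them, time stands still between calls to the robot, and variables do not carry over. Pictures are saved under pics/ and viewed, and the job is handed in when it is done.

Besides the shell and the picture viewer there is one more tool, called after "Emit:" as name([rows], argument=value, ...), one row to a line, values as JSON. arm_command: Moves the arm, as the interface text tells. Its arguments: {"type":"object","properties":{"rows":{"type":"array"},"grip_force":{"type":"number"}},"required":["rows"]}

```bash
mkdir -p pics; ls
python3 - <<'E'
from workcell import sensors,cams,robot
import cv2
s=sensors.state();print(s)
for n in("top","side","wrist"):
    c=cams.calibration(n);print(n,c)
    cv2.imwrite(f"pics/{n}0.png",cams.grab_frame(n)[:,:,::-1])
E
```

```text
pics
{'t': 0.0, 'qpos': array([-1.27438709e+00,  2.77155648e-01, -2.78629416e-02,  1.26800553e+00,
       -1.04414910e-05,  1.46739204e+00]), 'qvel': array([-8.70442176e-04,  8.17563492e-05, -2.40087685e-04,  3.70430399e-06,
       -2.09519737e-04,  3.16994334e-05]), 'joint_efforts': array([ 2.04756558e-03, -4.45511484e+01,  2.95200509e+01,  1.63381296e-02,
       -1.51840632e-04, -9.75024861e-07]), 'ee_pos': array([ 0.2430459 , -0.57499795,  0.24115406]), 'orientation': array([-3.14137309e+00,  2.21697233e-03, -1.17098255e+00]), 'contact_force': array([-0.12123369,  0.80667524, -0.66086988]), 'ft_torque': array([-0.04503098,  0.02765428, -0.03040699]), 'gripper_width': 0.08550668204115526}
top {'fx': 532.6355284456689, 'fy': 532.6355284456689, 'cx': 319.37582041609727, 'cy': 237.54789242643773, 'cam_to_world': array([[ 0.00490143, -0.98992581,  0.14150218,  0.30656653],
       [-0.99987465, -0.00272121,  0.01559711,  0.00155017],
       [-0.01505493, -0.1415609 , -0.98981506,  1.41232899],
       [ 0.        ,  0.        ,  0.        ,  1.        ]])}
side {'fx': 499.0523084227834, 'fy': 499.0523084227834, 'cx': 326.71350364076716, 'cy': 244.6533764001319, 'cam_to_world': array([[-0.8075817 , -0.34362311,  0.47930674, -0.041135  ],
       [-0.58963998,  0.45434847, -0.66775157,  0.70807127],
       [ 0.01168258, -0.82188237, -0.56953743,  0.70160566],
       [ 0.        ,  0.        ,  0.        ,  1.        ]])}
wrist {'fx': 339.44697745152064, 'fy': 339.44697745152064, 'cx': 321.8242400787455, 'cy': 238.3316603569095, 'cam_to_world': array([[ 0.3900383 , -0.87508096, -0.28653697,  0.31646867],
       [-0.92079606, -0.37140717, -0.11912734, -0.54461332],
       [-0.00217582,  0.31030634, -0.95063412,  0.3746091 ],
       [ 0.        ,  0.        ,  0.        ,  1.        ]])}
```

View pics/top0.png

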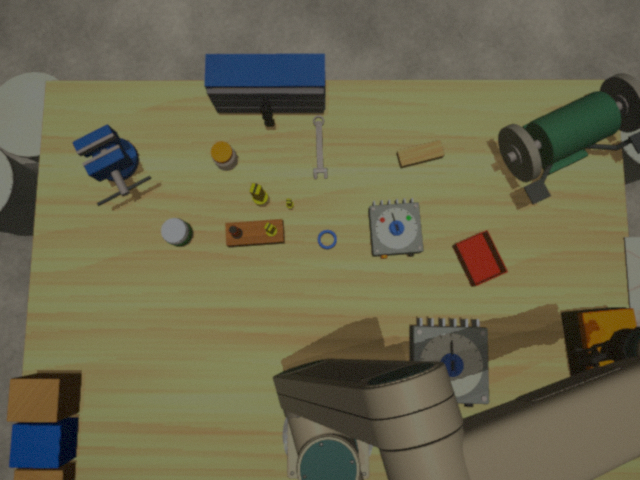

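View pics/side0.png

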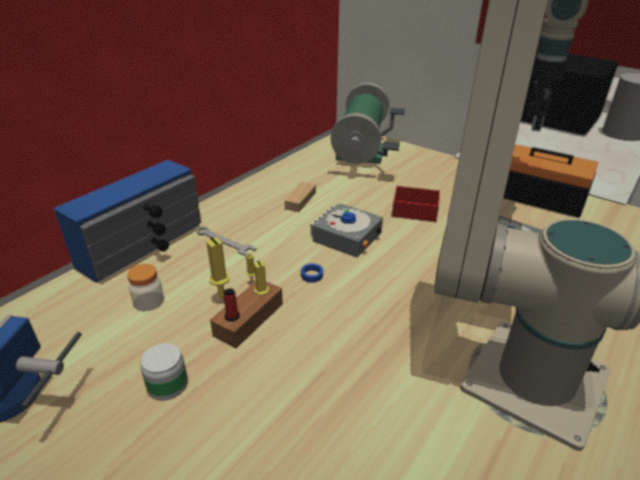

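View pics/wrist0.png

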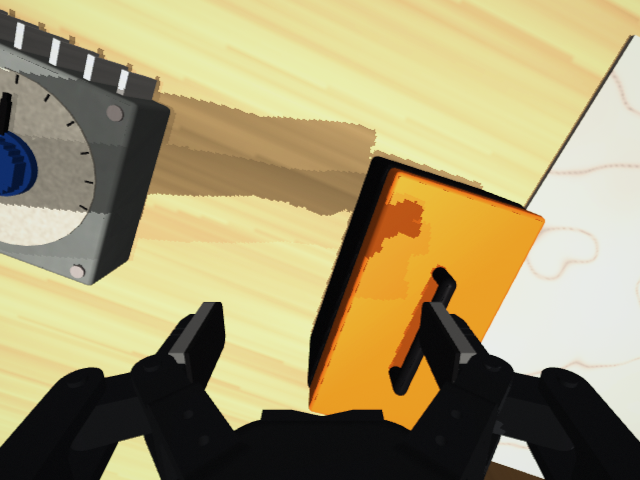

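The top view shows the small controller at (397,228), the stand at (255,233) with the tuner at (271,230) and the screwdriver at (236,232). The green dot is at (408,217) and the red at (382,219). The look-alike tuners stand free at (258,194) and (290,204).

```bash
cat > h.py <<'E'
import numpy as np,cv2
from workcell import sensors,cams,robot
def cast(c,uv,z):
    uv=np.atleast_2d(np.array(uv,float))
    M=c["cam_to_world"];d=np.c_[(uv[:,0]-c["cx"])/c["fx"],(uv[:,1]-c["cy"])/c["fy"],np.ones(len(uv))]@M[:3,:3].T
    o=M[:3,3];return o+d*((z-o[2])/d[:,2])[:,None]
def proj(c,P):
    M=c["cam_to_world"];p=(np.atleast_2d(P)-M[:3,3])@M[:3,:3]
    return np.c_[c["fx"]*p[:,0]/p[:,2]+c["cx"],c["fy"]*p[:,1]/p[:,2]+c["cy"]]
def grab(n,name=None):
    c=cams.calibration(n);im=cams.grab_frame(n)[:,:,::-1].copy()
    if name:cv2.imwrite(f"pics/{name}.png",im)
    return c,im
E
python3 - <<'E'
from h import *
c=cams.calibration("top");im=cv2.imread("pics/top0.png")
for n,uv,z in(("tuner",(271,230),.114),("driver",(236,232),.107),("trim",(397,228),.065),("green",(408,217),.05),("red",(382,219),.05),("stand1",(226,224),.045),("stand2",(285,219),.045),("big",(258,188),.15),("small",(290,204),.05)):print(n,cast(c,uv,z).round(3))
a=cv2.resize(im[170:270,210:310],None,fx=4,fy=4,interpolation=2);b=cv2.resize(im[180:280,350:450],None,fx=4,fy=4,interpolation=2)
cv2.imwrite("pics/crop0.png",np.hstack([a,b]))
E
```

```text
tuner [[0.511 0.142 0.114]]
driver [[0.507 0.229 0.107]]
trim [[ 0.524 -0.176  0.065]]
green [[ 0.556 -0.206  0.05 ]]
red [[ 0.55  -0.139  0.05 ]]
stand1 [[0.537 0.267 0.045]]
stand2 [[0.551 0.113 0.045]]
big [[0.608 0.171 0.15 ]]
small [[0.59 0.1  0.05]]
```

View pics/crop0.png

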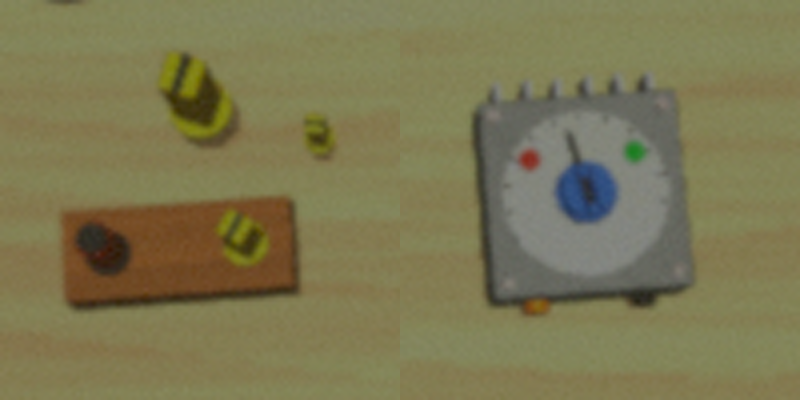

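Emit:
arm_command([
  [-20, -17, -2, 0, 0],
  [-39, -33, 0, 0, 0],
  [-39, -33, 0, 0, 0],
  [-39, -33, 0, 0, 0],
  [-39, -33, 0, 0, 0],
  [-39, -33, 0, 0, 0],
  [-39, -33, 0, 0, 0],
  [-39, -33, 0, 0, 0],
  [-39, -33, 0, 0, 0],
  [-39, -33, 0, 0, 0],
  [-39, -33, 0, 0, 0],
  [-39, -33, 0, 0, 0],
  [-39, -33, 0, 0, 0],
  [-39, -33, 0, 0, 0],
  [-20, -20, 0, 0, 0],
  [0, 0, 0, 0, 0],
])

```text
t: 2.15
ee_pos: [0.4598, 0.111, 0.244]
orientation: [3.141, 0.0, -1.168]
contact_force: [-0.3, 0.3, -0.3]
gripper_width: 0.0855
```

Run:
```python
from h import *
grab("wrist","wrist1");grab("top","top1");grab("side","side1");s=sensors.state();print(s["t"],s["ee_pos"],s["orientation"],s["qpos"])
```

```text
2.3 [0.45902077 0.10892215 0.24402884] [ 3.14050607e+00 -8.21156616e-05 -1.17145221e+00] [ 9.60752472e-02  2.63601854e-03 -3.40846970e-01  1.22832582e+00
 -4.02868382e-04  2.83832403e+00]
```

View pics/wrist1.png

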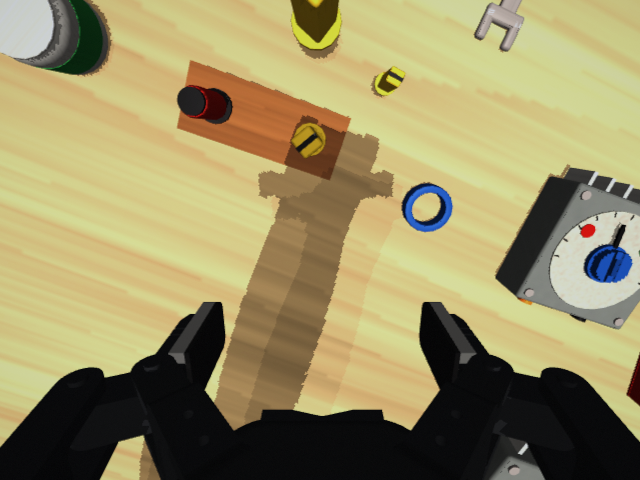

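The wrist view shows the tuner nearly from above at (309,140), with the screwdriver at (205,102), the trimmer at (607,263) and the tape at (428,207).

Run:
```python
from h import *
im=cv2.imread("pics/wrist1.png")
cv2.imwrite("pics/crop1.png",np.hstack([cv2.resize(im[105:175,275:345],(560,560),interpolation=2)]))
t=cv2.imread("pics/top1.png");cv2.imwrite("pics/crop1t.png",cv2.resize(t[200:260,370:430],(540,540),interpolation=2))
```

```text
(no output)
```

View pics/crop1.png

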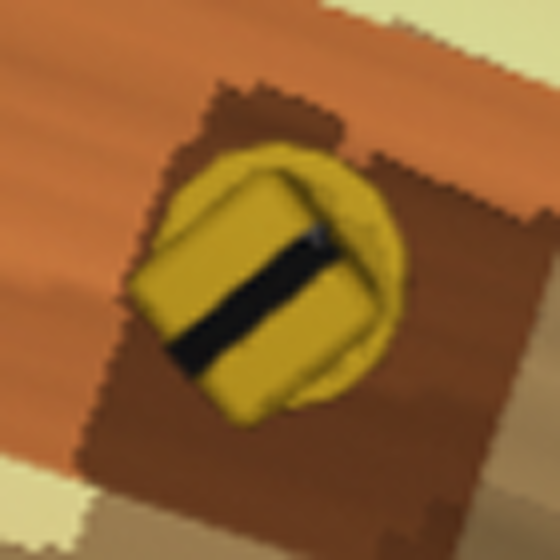

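View pics/top1.png

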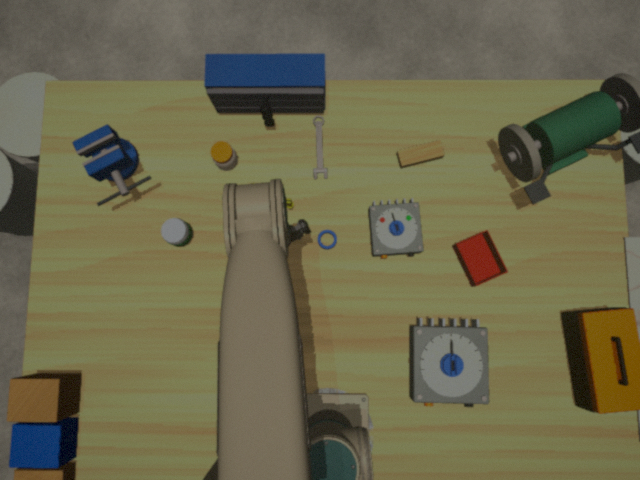

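The crop shows the handle top's corners at (133,285), (268,172), (380,305) and (245,425), and the stripe runs from (187,360) to (325,235). I'll turn these into a pose.

Run:
```python
from h import *
c=cams.calibration("wrist")
f=lambda x:np.array([275,105])+(np.array(x,float)+.5)/8-.5
k=f([(133,285),(268,172),(380,305),(245,425)])
P=cast(c,k,.114);print(P.round(4),P.mean(0).round(4),[np.linalg.norm(P[i]-P[i-1]).round(4) for i in range(4)])
S=cast(c,f([(187,360),(325,235)]),.114);d=S[1]-S[0];print("stripe yaw",np.arctan2(d[1],d[0]))
for i in range(4):
    d=P[i]-P[i-1];print(np.arctan2(d[1],d[0]))
# collar ellipse z=.054 center guess
print("collar",cast(c,f([(285,275)]),.049))
im=cv2.imread("pics/wrist1.png")
hsv=cv2.cvtColor(im,cv2.COLOR_BGR2HSV)
m=cv2.inRange(hsv,(5,140,100),(16,255,255));print(m.sum()/255)
# stand corners from picture
Q=cast(c,[(191,61),(350,118),(330,180),(178,128)],.045);print(Q.round(4),Q.mean(0));d=Q[1]-Q[0];print(np.linalg.norm(d))
D=cast(c,[(607,262)],.065);print("trim",D,"red",cast(c,[(588,230)],.05))
```

```text
[[0.515  0.1571 0.114 ]
 [0.5292 0.1493 0.114 ]
 [0.5223 0.1352 0.114 ]
 [0.5073 0.1427 0.114 ]] [0.5184 0.146  0.114 ] [np.float64(0.0163), np.float64(0.0162), np.float64(0.0157), np.float64(0.0168)]
stripe yaw -0.4595125120515393
1.0774732480806133
-0.5039368930586926
-2.022920036296096
2.6792705564597745
collar [[0.51861175 0.1455288  0.049     ]]
8032.0
[[0.5385 0.2671 0.045 ]
 [0.5499 0.1188 0.045 ]
 [0.4904 0.1132 0.045 ]
 [0.4795 0.2626 0.045 ]] [0.51458815 0.19044949 0.045     ]
0.14876872800629767
trim [[ 0.52555697 -0.17003681  0.065     ]] red [[ 0.546181   -0.14542601  0.05      ]]
```

Emit:
arm_command([
  [-5.4, -34.5, 0, 0, 60],
  [-5.4, -34.5, 0, 0, 110],
  [0, 0, 30, -0.174, 110],
  [0, 0, 30, -0.174, 110],
  [0, 0, 0, -0.174, 110],
  [0, 0, 0, -0.174, 110],
  [0, 0, 0, 0, 110],
  [0, 0, 0, 0, 110],
])

```text
t: 3.3
ee_pos: [0.5189, 0.1456, 0.1845]
orientation: [-3.142, -0.0, -0.479]
contact_force: [-0.6, -0.4, 0.2]
gripper_width: 0.0486
```

Run:
```python
from h import *
s=sensors.state();c,im=grab("wrist","wrist2");print(s["t"],s["ee_pos"],s["orientation"],s["gripper_width"])
print(proj(c,[(s["ee_pos"][0],s["ee_pos"][1],.114),(.5185,.1458,.114)]))
```

```text
3.3 [0.51890745 0.1455827  0.18448219] [-3.14156978e+00 -1.27579061e-04 -4.78662847e-01] 0.048610163065025656
[[321.4797727  257.22269624]
 [320.7619883  257.21438967]]
```

View pics/wrist2.png

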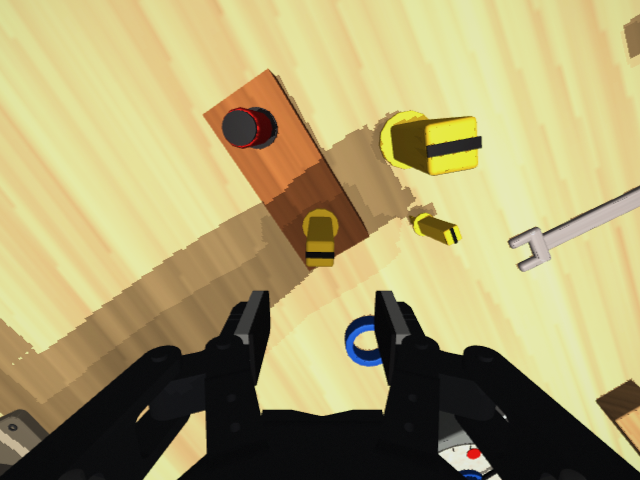

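Seen from above, the tuner's top is at (320,255), centred between the jaws and square to them, with the stripe level. I'll descend and grip.

Emit:
arm_command([
  [0, 0, 25, 0, 110],
  [0, 0, 30, 0, 110],
  [0, 0, 30, 0, 110],
  [0, 0, 20, 0, 110],
  [0, 0, 6.5, 0, 110],
  [0, 0, 0, 0, 150],
  [0, 0, 0, 0, 200],
  [0, 0, 0, 0, 255],
  [0, 0, 0, 0, 255],
  [0, 0, 0, 0, 255],
  [0, 0, 0, 0, 255],
], grip_force=60)

```text
t: 4.72
ee_pos: [0.5201, 0.1465, 0.074]
orientation: [-3.14, -0.002, -0.475]
contact_force: [-1.1, -0.1, 5.6]
gripper_width: 0.0176
```

Run:
```python
from h import *
s=sensors.state();c,im=grab("wrist","wrist3");print(s)
```

```text
{'t': 4.725, 'qpos': array([ 1.54937938e-01,  2.74237502e-01, -4.16087612e-01,  8.78032367e-01,
        1.02326457e-05,  2.20079705e+00]), 'qvel': array([ 1.41950690e-03,  5.45734770e-05,  1.52273519e-03, -6.05897943e-04,
        3.70589100e-04,  1.54233592e-03]), 'joint_efforts': array([ 4.49104432e-02, -3.60543180e+01,  2.21687257e+01, -1.30432751e-01,
        2.81093889e-03, -4.16618437e-03]), 'ee_pos': array([0.52011787, 0.14652199, 0.07404709]), 'orientation': array([-3.14014755e+00, -1.96462500e-03, -4.75064194e-01]), 'contact_force': array([-1.08275975, -0.07359877,  5.63746704]), 'ft_torque': array([ 0.01307048,  0.0633563 , -0.05474852]), 'gripper_width': 0.017555905399015637}
```

View pics/wrist3.png

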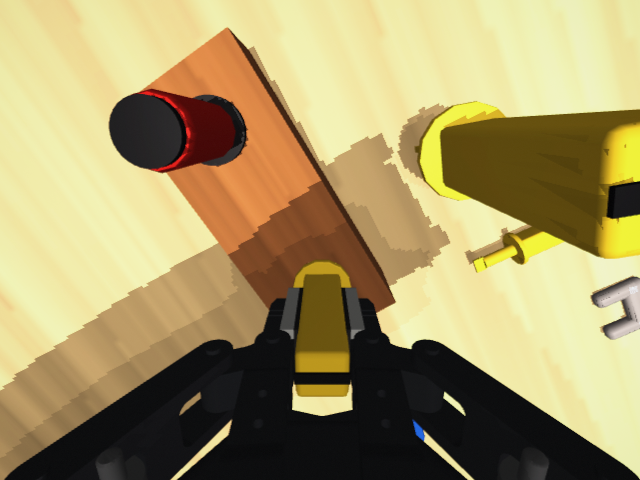

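The tool is gripped between the pads (width 17.6 mm). The small look-alike near (515,245) looks tilted, so I'll compare side views to see whether it was touched.

Run:
```python
from h import *
c,im=grab("side","side3")
a=cv2.imread("pics/side0.png");b=cv2.imread("pics/side1.png")
cv2.imwrite("pics/cmp.png",np.hstack([cv2.resize(x[220:350,190:320],(390,390),interpolation=2) for x in (b,im)]))
```

```text
(no output)
```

View pics/cmp.png

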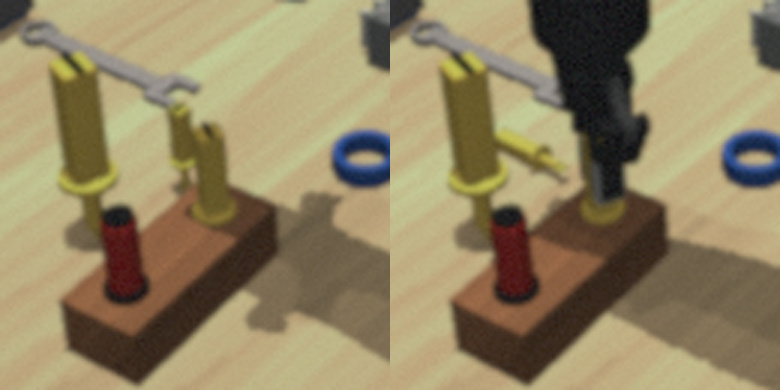

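The small look-alike tuner has been knocked over by the outside of the gripper during the descent. It isn't one of the named loose things and was not needed, so I'll note it for the report and carry on. Now measure the controller in the unobstructed top view.

Run:
```python
from h import *
c=cams.calibration("top");im=cv2.imread("pics/top1.png");hsv=cv2.cvtColor(im,cv2.COLOR_BGR2HSV)
roi=np.zeros(im.shape[:2],np.uint8);roi[195:262,365:428]=1
def cen(lo,hi):
    m=cv2.inRange(hsv,lo,hi)*roi;n,l,st,ce=cv2.connectedComponentsWithStats(m);i=1+np.argmax(st[1:,4]);return ce[i],st[i,4]
g,ag=cen((50,120,60),(80,255,255));b,ab=cen((100,120,60),(130,255,255))
r,ar=cen((0,120,60),(6,255,255))
if ar<5:r,ar=cen((172,120,60),(180,255,255))
print(g,ag,b,ab,r,ar)
G=cast(c,g,.05)[0];R=cast(c,r,.05)[0];B=cast(c,b,.062)[0]
print(G,R,B,np.linalg.norm(G-R),"2*42*sin54=",.084*np.sin(np.deg2rad(54)))
mid=(G+R)/2;d=G-R;n=np.array([-d[1],d[0]])/np.hypot(d[0],d[1])
if n[0]<0:n=-n
C=mid[:2]-n*.042*np.cos(np.deg2rad(54));print("center from dots",C,"ctrl yaw",np.arctan2(n[1],n[0]))
for Q in(B[:2],C):
    print("green ang",np.arctan2(G[1]-Q[1],G[0]-Q[0]),np.linalg.norm(G[:2]-Q))
cv2.imwrite("pics/crop4.png",cv2.resize(im[198:262,364:428],(576,576),interpolation=2))
```

```text
[408.28571429 217.5       ] 14 [396.04379562 227.54744526] 137 [381.86666667 219.46666667] 15
[ 0.5544362  -0.20715257  0.05      ] [ 0.54911061 -0.1387445   0.05      ] [ 0.52603426 -0.17353179  0.062     ] 0.06861505913321655 2*42*sin54= 0.06795742752749559
center from dots [ 0.5271609  -0.17486463] ctrl yaw 0.0776935925202288
green ang -0.8693444948072134 0.04401166766044062
green ang -0.869356948840677 0.04226645946758491
```

View pics/crop4.png

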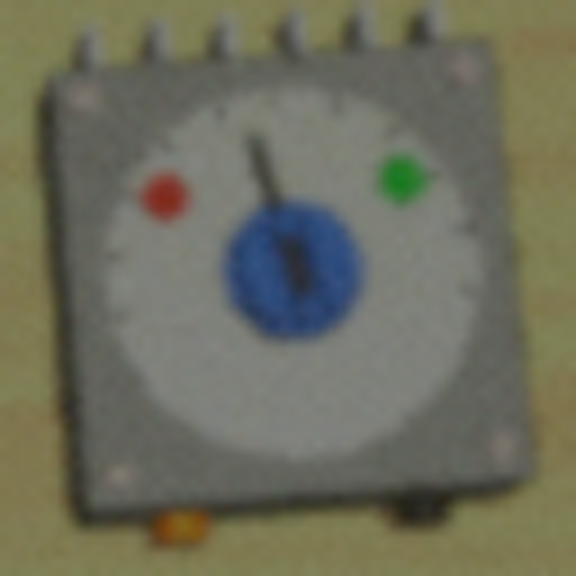

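Emit:
arm_command([
  [0, 0, -10, 0, 255],
  [0, 0, -20, 0, 255],
  [0, 0, -25, 0, 255],
  [0, 0, -30, 0, 255],
  [0, 0, -20, 0, 255],
  [0, 0, -10, 0, 255],
  [11, 20, 0, 0, 255],
  [21.8, 40.3, 0, 0, 255],
  [21.8, 40.3, 0, 0, 255],
  [21.8, 40.3, 0, 0, 255],
  [21.8, 40.3, 0, 0, 255],
  [21.8, 40.3, 0, 0, 255],
  [21.8, 40.3, 0, 0, 255],
  [10.6, 20.3, 0, 0, 255],
  [0, 0, 0, -0.186, 255],
  [0, 0, 0, -0.186, 255],
  [0, 0, 0, -0.186, 255],
  [0, 0, 0, -0.186, 255],
  [0, 0, 0, 0, 255],
  [0, 0, 0, 0, 255],
])

```text
t: 7.32
ee_pos: [0.5251, -0.1741, 0.1874]
orientation: [-3.141, 0.001, 0.266]
contact_force: [-1.0, 0.2, -0.7]
gripper_width: 0.0172
```

Run:
```python
from h import *
s=sensors.state();c,im=grab("wrist","wrist5");print(s["t"],s["ee_pos"],s["orientation"],s["gripper_width"],s["contact_force"],s["qpos"])
```

```text
7.325 [ 0.52512892 -0.17407212  0.18741177] [-3.14098239e+00  7.03544087e-04  2.66344245e-01] 0.017239016221662466 [-0.96573235  0.18371511 -0.71219321] [-4.36945219e-01  1.86295285e-01 -2.60169281e-01  1.12526304e+00
  1.04587304e-05  8.67507072e-01]
```

View pics/wrist5.png

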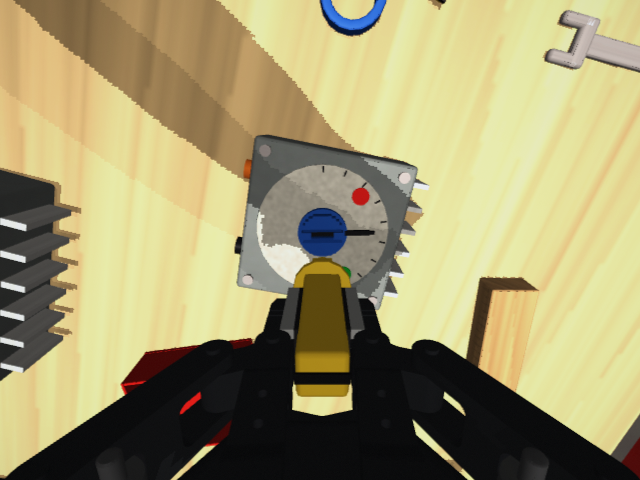

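The wrist view shows the blue screw at (322,232), with its slot nearly level in the picture and so nearly aligned with the jaws. The blade is hidden behind the collar at (322,270).

Run:
```python
from h import *
s=sensors.state();c=cams.calibration("wrist");im=cv2.imread("pics/wrist5.png");hsv=cv2.cvtColor(im,cv2.COLOR_BGR2HSV)
cv2.imwrite("pics/crop5.png",cv2.resize(im[190:290,280:400],(720,600),interpolation=2))
roi=np.zeros(im.shape[:2],np.uint8);roi[200:265,290:355]=1
m=cv2.inRange(hsv,(100,120,40),(130,255,255))*roi
k=cv2.findContours(m,0,2)[0];k=max(k,key=cv2.contourArea);e=cv2.minEnclosingCircle(cv2.convexHull(k));print(e)
print("head",cast(c,e[0],.063))
d=cv2.inRange(hsv,(0,0,0),(180,255,70))*roi
for kk in cv2.findContours(d,0,2)[0]:
    if cv2.contourArea(kk)>15:
        r=cv2.minAreaRect(kk);print("dark",r,cast(c,r[0],.065))
# pointer tip
roi[:]=0;roi[215:250,348:380]=1
y,x=np.where(cv2.inRange(hsv,(0,0,0),(180,255,70))*roi>0);print("ptr",x.min(),x.max(),y[x==x.max()].mean(),y[x==x.min()].mean())
P=cast(c,[(x.max(),y[x>=x.max()-2].mean())],.053)[0];print(P)
g=cv2.inRange(hsv,(50,120,60),(80,255,255));y,x=np.where(g>0);print("green",x.min(),x.max(),y.min(),y.max())
for yy in(.0,):print("tcp",s["ee_pos"],s["orientation"][2])
```

```text
((322.03668212890625, 231.89793395996094), 24.35079002380371)
head [[ 0.5250937  -0.17347019  0.063     ]]
dark ((322.0, 234.5), (5.0, 24.0), 90.0) [[ 0.52547545 -0.17496164  0.065     ]]
dark ((349.5, 232.5), (5.0, 9.0), 90.0) [[ 0.54593597 -0.16762307  0.065     ]]
dark ((322.0, 214.5), (1.0, 16.0), 90.0) [[ 0.52117614 -0.15930399  0.065     ]]
ptr 348 374 231.5 232.5
[ 0.56730731 -0.16537669  0.053     ]
green 343 350 267 276
tcp [ 0.52520779 -0.17408085  0.1874905 ] 0.26691489448173344
```

View pics/crop5.png

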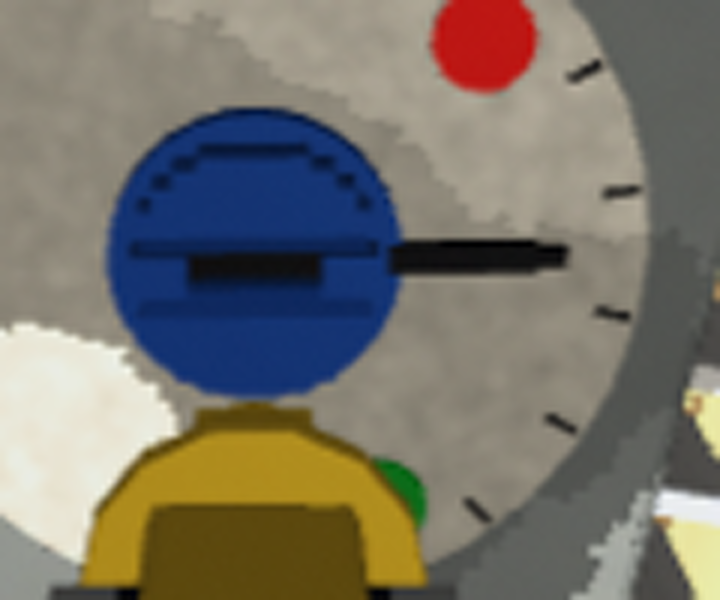

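The slot is parallel to the jaws and its centre is about 1 mm from the tool's axis, well inside the 3 mm bevels. I'll shift 1 mm and descend.

Emit:
arm_command([
  [0, 1, 10, 0, 255],
  [0, 0, 20, 0, 255],
  [0, 0, 14, 0, 255],
  [0, 0, 6, 0, 255],
  [0, 0, 4, 0, 255],
  [0, 0, 3, 0, 255],
  [0, 0, 2, 0, 255],
  [0, 0, 2, 0, 255],
  [0, 0, 0, 0, 255],
  [0, 0, 0, 0, 255],
])

```text
t: 8.62
ee_pos: [0.5258, -0.1753, 0.1269]
orientation: [3.141, -0.0, 0.269]
contact_force: [0.3, -1.2, -1.8]
gripper_width: 0.0172
```

Run:
```python
from h import *
s=sensors.state();c,im=grab("wrist","wrist6");print(s["t"],s["ee_pos"],s["orientation"],s["gripper_width"],s["contact_force"],s["ft_torque"])
```

```text
8.625 [ 0.52583958 -0.1752887   0.1269443 ] [ 3.14133078e+00 -1.42889952e-04  2.69014334e-01] 0.017227756560327188 [ 0.25266905 -1.15269566 -1.81033205] [-0.0853136  -0.03430728 -0.03719888]
```

View pics/wrist6.png

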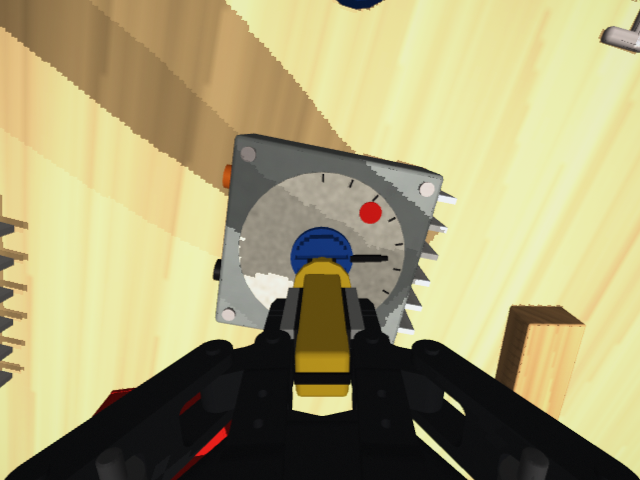

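The blade is in line and about 3 mm into the slot mouth with no contact force. The pointer is undisturbed at (370,258). Going down further.

Emit:
arm_command([
  [0, 0, 2, 0, 255],
  [0, 0, 1.5, 0, 255],
  [0, 0, 0, 0, 255],
  [0, 0, 0, 0, 255],
])

```text
t: 9.18
ee_pos: [0.5257, -0.1753, 0.1232]
orientation: [3.141, 0.0, 0.269]
contact_force: [0.3, -1.6, -0.8]
gripper_width: 0.017
```

Emit:
arm_command([
  [0, 0, 0, 0.1, 255],
  [0, 0, 0, 0.15, 255],
  [0, 0, 0, 0.15, 255],
  [0, 0, 0, 0.15, 255],
  [0, 0, 0, 0.15, 255],
  [0, 0, 0, 0.15, 255],
  [0, 0, 0, 0.15, 255],
  [0, 0, 0, 0.15, 255],
  [0, 0, 0, 0, 255],
  [0, 0, 0, 0, 255],
])

```text
t: 10.42
ee_pos: [0.5247, -0.1757, 0.1232]
orientation: [3.139, 0.0, -0.879]
contact_force: [-5.1, -3.0, 2.0]
gripper_width: 0.0173
```

Run:
```python
from h import *
s=sensors.state();c,im=grab("wrist","wrist7");print(s["t"],s["ee_pos"],s["orientation"],s["gripper_width"],s["contact_force"],s["ft_torque"])
grab("top","top7")
```

```text
10.425 [ 0.52474019 -0.17567938  0.12319228] [ 3.13892393e+00  3.54809420e-04 -8.79289215e-01] 0.01729492509961749 [-5.10126827 -2.9556074   1.97220147] [-0.88620219  0.97104608 -0.00112866]
```

View pics/wrist7.png

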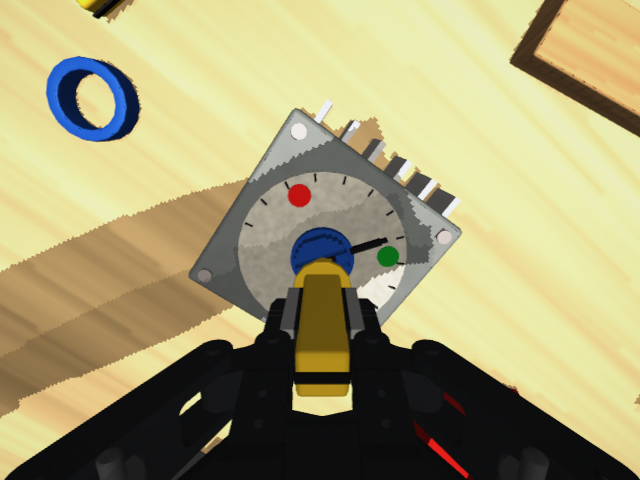

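The screw is turning. The pointer tip is at (385,240) and the green dot's centre at (388,257), so a little more is needed.

```bash
cat > ang.py <<'E'
from h import *
import sys
def ang(n):
    c=cams.calibration("wrist");im=cv2.imread(f"pics/{n}.png");hsv=cv2.cvtColor(im,cv2.COLOR_BGR2HSV)
    def blob(m):
        n,l,st,ce=cv2.connectedComponentsWithStats(m);i=1+np.argmax(st[1:,4]);return ce[i],l==i
    g,_=blob(cv2.inRange(hsv,(50,120,60),(80,255,255)))
    roi=np.zeros(im.shape[:2],np.uint8);roi[215:275,355:395]=1
    _,l=blob(cv2.inRange(hsv,(0,0,0),(180,255,60))*roi)
    y,x=np.where(l);tip=np.array([x[x>=x.max()-2].mean()+1,y[x>=x.max()-2].mean()])
    bas=np.array([x[x<=x.min()+2].mean(),y[x<=x.min()+2].mean()])
    G=cast(c,g,.05)[0];T=cast(c,tip,.053)[0];B=cast(c,bas,.053)[0];C=np.array([.5262,-.175])
    a=lambda P:np.arctan2(P[1]-C[1],P[0]-C[0])
    print("green px",g,"tip",tip,G,T,"ang",a(G),a(T),"dir",np.arctan2(*(T-B)[[1,0]]),"r",np.linalg.norm(G[:2]-C),np.linalg.norm(T[:2]-C),"dist",np.linalg.norm((G-T)[:2]))
if __name__=="__main__":ang(sys.argv[1])
E
python3 ang.py wrist7
```

```text
green px [387.68390805 256.17528736] tip [386.75       240.08333333] [ 0.55194195 -0.20913557  0.05      ] [ 0.56003107 -0.20000411  0.053     ] ang -0.924670503266553 -0.6364802725583687 dir -0.5875975721365967 r 0.042753770163059854 0.04206836380432467 dist 0.01219907482018323
```

Emit:
arm_command([
  [0, 0, 0, 0.12, 255],
  [0, 0, 0, 0.1, 255],
  [0, 0, 0, 0.06, 255],
  [0, 0, 0, 0, 255],
  [0, 0, 0, 0, 255],
  [0, 0, 0, 0, 255],
])

```text
t: 11.28
ee_pos: [0.5246, -0.1754, 0.1231]
orientation: [3.139, 0.0, -1.16]
contact_force: [-4.4, -2.5, 2.0]
gripper_width: 0.0171
```

```bash
python3 - <<'E'
from h import *
s=sensors.state();c,im=grab("wrist","wrist8");print(s["t"],s["ee_pos"],s["orientation"],s["gripper_width"],s["contact_force"],s["ft_torque"])
E
python3 ang.py wrist8
```

```text
11.275 [ 0.52458614 -0.17537604  0.12312669] [ 3.13891299e+00  3.73404463e-04 -1.15982085e+00] 0.017113956493770913 [-4.41925746 -2.50535748  2.04601277] [-0.83356243  1.20591097  0.01855448]
green px [387.51202749 238.38831615] tip [386.71428571 239.64285714] [ 0.55235657 -0.20940173  0.05      ] [ 0.55207346 -0.20836574  0.053     ] ang -0.9207185190226926 -0.9112053165574383 dir -0.8476864512310703 r 0.04321625479304032 0.042222133986906385 dist 0.001073969534633638
```

View pics/wrist8.png

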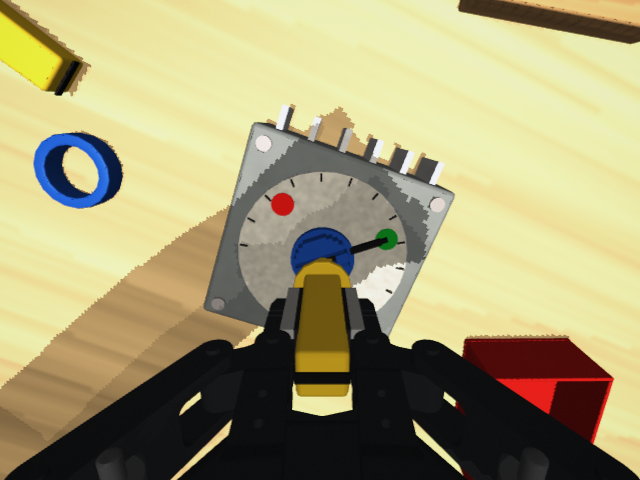

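The pointer tip covers the green dot at (387,239), with a measured distance of about 1 mm. I'll take up the play backwards to free the blade, then lift.

Emit:
arm_command([
  [0, 0, 0, -0.1, 255],
  [0, 0, 0, -0.12, 255],
  [0, 0, 0, 0, 255],
  [0, 0, -4, 0, 255],
  [0, 0, -8, 0, 255],
  [0, 0, -20, 0, 255],
  [0, 0, -20, 0, 255],
  [0, 0, -14, 0, 255],
  [0, 0, 0, 0, 255],
  [0, 0, 0, 0, 255],
])

```text
t: 12.58
ee_pos: [0.5256, -0.1748, 0.1888]
orientation: [-3.141, 0.001, -0.941]
contact_force: [-1.3, -0.9, -0.2]
gripper_width: 0.0177
```

```bash
python3 - <<'E'
from h import *
s=sensors.state();c,im=grab("wrist","wrist9");print(s["t"],s["ee_pos"],s["orientation"],s["gripper_width"],s["contact_force"],s["ft_torque"])
E
python3 ang.py wrist9
```

```text
12.575 [ 0.525555   -0.1748461   0.18884087] [-3.14143781e+00  8.03358777e-04 -9.40913450e-01] 0.017679923499312477 [-1.34330891 -0.90341723 -0.17709246] [-0.00015066  0.03091554  0.02351922]
green px [374.23529412 226.06470588] tip [373.  226.5] [ 0.55212926 -0.2092398   0.05      ] [ 0.55165422 -0.20776037  0.053     ] ang -0.9226494453490621 -0.9102491019771257 dir -0.8588160296307361 r 0.04294985828970943 0.0414868610150468 dist 0.0015538180983691193
```

View pics/wrist9.png

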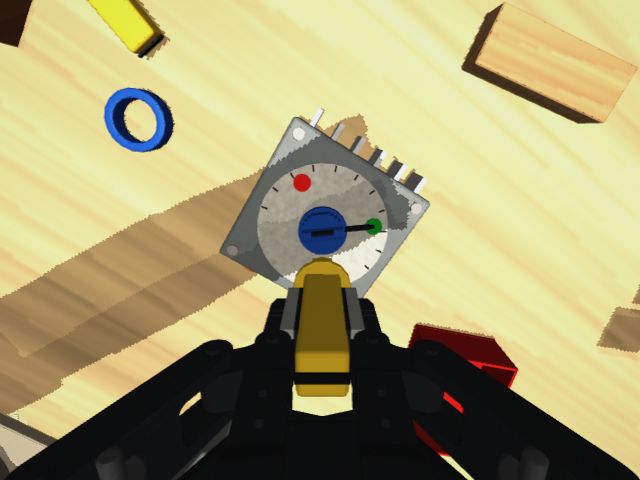

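The pointer stays on the green dot after lifting (about 1.5 mm). The yellow shape at (130,25) needs checking before I return.

Run:
```python
from h import *
grab("side","side9");c,im=grab("top","top9")
```

```text
(no output)
```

View pics/side9.png

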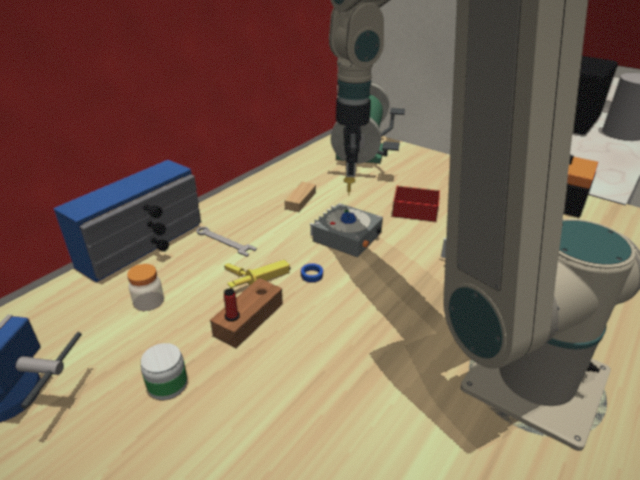

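View pics/top9.png

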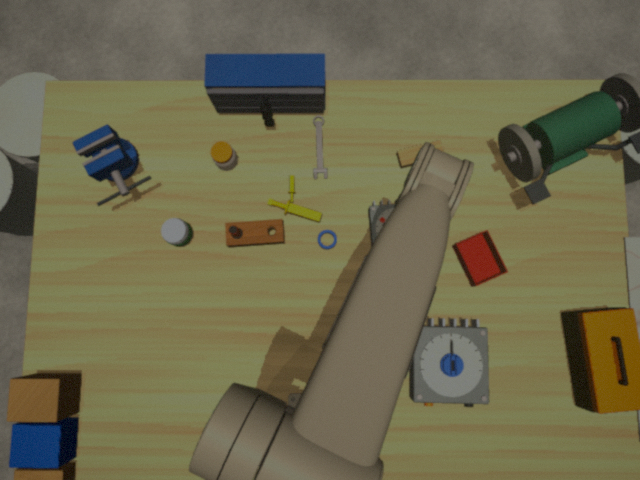

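Both free-standing look-alikes are lying on the bench: the big one at (297,210) and the small one at (291,188). The gripper's body knocked them over while working at the stand. They are not judged bystanders and they lie clear of the stand, whose empty hole shows at (271,231), so I'll go on and report it. Returning to the hole.

Emit:
arm_command([
  [0, 0, 0, -0.156, 255],
  [0, 0, 0, -0.155, 255],
  [0, 0, 0, -0.155, 255],
  [-10.2, -20.3, 0, 0, 255],
  [-21.8, -40.3, 0, 0, 255],
  [-21.8, -40.3, 0, 0, 255],
  [-21.8, -40.3, 0, 0, 255],
  [-21.8, -40.3, 0, 0, 255],
  [-21.8, -40.3, 0, 0, 255],
  [-21.8, -40.3, 0, 0, 255],
  [-11.2, -20.2, 0, 0, 255],
  [0, 0, 0, 0, 255],
  [0, 0, 0, 0, 255],
  [0, 0, 0, 0, 255],
])

```text
t: 14.48
ee_pos: [0.5195, 0.1445, 0.1891]
orientation: [3.141, 0.0, -0.476]
contact_force: [0.1, 0.3, -0.1]
gripper_width: 0.017
```

Run:
```python
from h import *
s=sensors.state();c,im=grab("wrist","wrist10");print(s["t"],s["ee_pos"],s["orientation"],s["gripper_width"],s["contact_force"])
print(proj(c,[(.5183,.1456,.045)]))
```

```text
14.475 [0.51948274 0.14448177 0.18910464] [ 3.14114403e+00  2.58292379e-04 -4.76445609e-01] 0.016985626326917212 [ 0.1437003   0.34570545 -0.13653208]
[[319.88624442 225.17557867]]
```

View pics/wrist10.png

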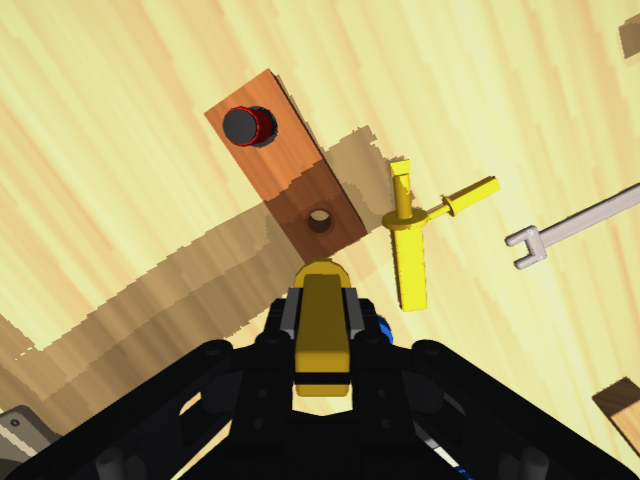

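The hole is at (320,221), in line with the tool and about 2 mm further toward the camera. The toppled look-alikes at (405,230) lie clear of the stand. I'll shift and lower the tool.

Emit:
arm_command([
  [-0.5, -2, 15, 0, 255],
  [0, 0, 25, 0, 255],
  [0, 0, 20, 0, 255],
  [0, 0, 10, 0, 255],
  [0, 0, 10, 0, 255],
  [0, 0, 10, 0, 255],
  [0, 0, 10, 0, 255],
  [0, 0, 8, 0, 255],
  [0, 0, 0, 0, 255],
  [0, 0, 0, 0, 255],
])

```text
t: 15.78
ee_pos: [0.5202, 0.1475, 0.0816]
orientation: [-3.141, -0.0, -0.475]
contact_force: [0.4, -0.5, -1.0]
gripper_width: 0.0175
```

Run:
```python
from h import *
s=sensors.state();c,im=grab("wrist","wrist11");print(s["t"],s["ee_pos"],s["orientation"],s["gripper_width"],s["contact_force"],s["ft_torque"])
```

```text
15.775 [0.52024689 0.14752847 0.08156569] [-3.14125764e+00 -4.27320260e-04 -4.74970869e-01] 0.017525285409204245 [ 0.35785228 -0.49134421 -0.9855376 ] [-0.05466947  0.03696337 -0.01955406]
```

View pics/wrist11.png

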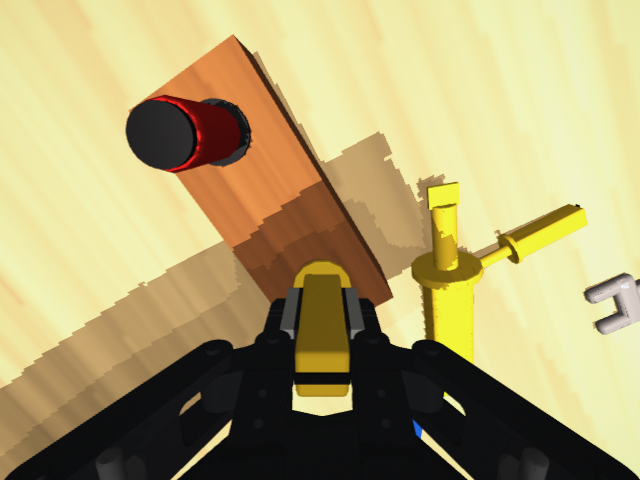

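The blade is in the hole without force, and the view matches the one at grasp. Lowering the last 7 mm.

Emit:
arm_command([
  [0, 1, 4, 0, 255],
  [0, 0, 2, 0, 255],
  [0, 0, 1, 0, 255],
  [0, 0, 0, 0, 255],
  [0, 0, 0, 0, 255],
])

```text
t: 16.45
ee_pos: [0.5196, 0.1466, 0.0743]
orientation: [-3.142, -0.0, -0.475]
contact_force: [-0.2, 0.8, -0.8]
gripper_width: 0.0172
```

Emit:
arm_command([
  [0, 0, 0.5, 0, 255],
  [0, 0, 0, 0, 200],
  [0, 0, 0, 0, 180],
  [0, 0, 0, 0, 150],
  [0, 0, 0, 0, 120],
  [0, 0, 0, 0, 110],
  [0, 0, 0, 0, 110],
  [0, 0, 0, 0, 110],
])

```text
t: 17.45
ee_pos: [0.5195, 0.1466, 0.0738]
orientation: [-3.142, 0.0, -0.475]
contact_force: [0.7, 0.2, -0.3]
gripper_width: 0.0482
```

Run:
```python
from h import *
s=sensors.state();c,im=grab("wrist","wrist12");print(s["t"],s["ee_pos"],s["gripper_width"],s["contact_force"])
```

```text
17.45 [0.51950346 0.14658204 0.07380751] 0.048168182260519034 [ 0.72702046  0.1866933  -0.25955712]
```

View pics/wrist12.png

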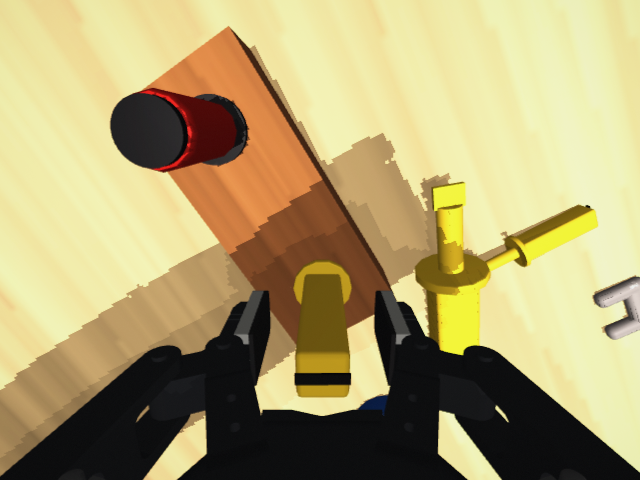

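The tool stands free, with the collar seated on the stand. Lifting clear.

Emit:
arm_command([
  [0, 0, -10, 0, 110],
  [0, 0, -20, 0, 110],
  [0, 0, -30, 0, 110],
  [0, 0, -40, 0, 110],
  [0, 0, -40, 0, 110],
  [0, 0, -20, 0, 110],
  [20, 30, 0, 0, 110],
  [20, 30, 0, 0, 110],
  [0, 0, 0, 0, 110],
  [0, 0, 0, 0, 110],
  [0, 0, 0, 0, 110],
])

```text
t: 18.88
ee_pos: [0.5275, 0.0757, 0.234]
orientation: [-3.141, 0.0, -0.474]
contact_force: [-0.3, 0.3, -0.1]
gripper_width: 0.0485
```

Run:
```python
from h import *
s=sensors.state();c,im=grab("wrist","wrist13");print(s["t"],s["ee_pos"],s["contact_force"],s["qvel"])
_,sd=grab("side","side13");_,t=grab("top","top13")
print(proj(c,[(.5185,.1458,.049),(.5185,.1458,.114)]))
cv2.imwrite("pics/fin.png",np.hstack([cv2.resize(sd[220:350,190:320],(390,390)),cv2.resize(t[198:262,364:428],(390,390))]))
```

```text
18.875 [0.52748259 0.07566741 0.23396691] [-0.34296438  0.30980672 -0.13425998] [ 0.00364779  0.0029929  -0.00035658 -0.00050369 -0.00064822 -0.00018342]
[[277.87150628 151.84232799]
 [266.80613297 157.88071846]]
```

View pics/wrist13.png

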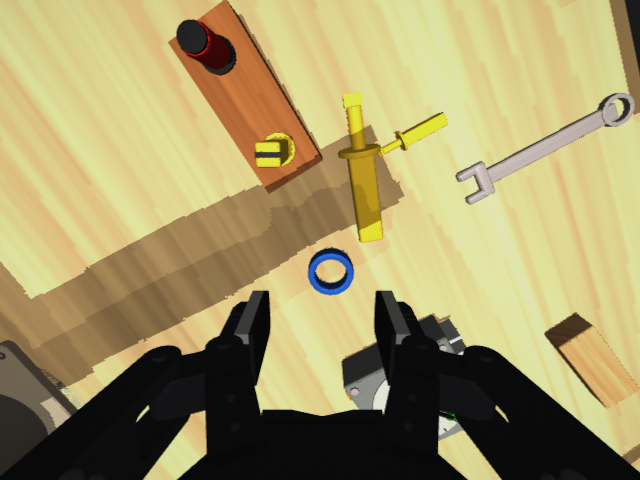

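View pics/fin.png

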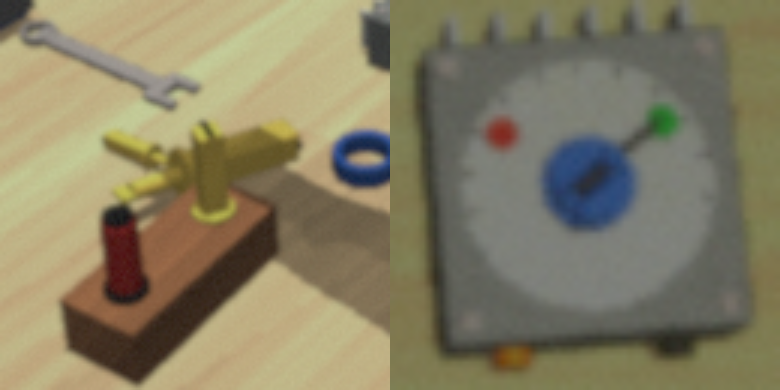

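The tuner stands upright in its hole (top at (268,153), predicted (267,158)). The pointer is on the green dot, the tape, spanner and screwdriver are where they were, and the gripper is clear. Handing in.

```bash
python3 -c "
from workcell import robot;print(robot.close_job())"
```

```text
the job is handed in; nothing more can be done
None
```

The screw is set with its pointer on the green dot, and the tuning tool is back upright in its own hole and released. However, I knocked over both free-standing look-alike tuners on the way. The job is handed in, at about 19 s on the clock.

- **Screw:** with the blade about 7 mm into the slot, I turned it clockwise until the tip measured about 1 mm from the dot's centre. After the blade was lifted out it measured about 1.5 mm, and the final top view still shows it on the dot.
- **Tool:** the last wrist view shows its top within about 5 pixels of where it should be. The gripper is open and clear, with no contact force beyond sensor noise.
- **Other things on the bench:** the screwdriver, tape and spanner look unmoved in the final pictures. I did not measure the tin, jar, offcut or bin, but the arm passed well away from them.
- **What went wrong:** the gripper toppled the small look-alike while going down to grasp and the big one at some point after that, probably on leaving the stand. They lie on the bench beside the stand. They are not on the list of things that must not move, but this goes against the request not to disturb anything. I left them lying rather than risk more contact.

The views disagreed by about 0.05 rad (2 mm at the tip) on the green dot's direction, well inside the 7 mm tolerance.

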